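# Pass a tube rack through the gated loading lane

## Robot

A 7-joint arm with a two-finger parallel gripper is mounted at the origin on a cart in front of the work surface, level with it; the furniture and walls round the work are solid. World frame = base frame: x ahead of the robot, y to its left, z up, the work surface at z = 0. Lengths are in m, angles in rad, forces in N, time in s.
With the tool pointing down it reaches from about 0.425 to 0.825 m from the base axis. Payload 3.6 kg.
Tool frame: the origin (TCP) lies on the centre line of the jaws, within the pads' length; the fingertips stand 14 mm ahead of it and the grasp point (between the pads) lies 5 mm behind it; z points along the fingers, y is the line along which they close (so a half turn about z gives the same grasp; the last joint's range is limited). The gripper opens to 93 mm and grips with 3 to 60 N. Pads are 15 mm wide; open, the fingers measure 128 mm over their backs; the gripper's body (75 mm by 188 mm) begins 65 mm behind the grasp point.
Start: joints at [1.315, 0.615, -0.013, 1.423, 0.008, 1.103, -0.04], TCP at [0.147, -0.633, 0.233] pointing down, gripper open.
Joint ranges: [-3.12, 3.12], [-0.3, 2.06], [-1.34, 1.32], [0.26, 2.42], [-1.36, 4.5], [0.01, 1.98], [-2.84, 2.84]. Speed limits (rad/s): [2.79, 2.79, 3.14, 3.14, 3.14, 3.14, 3.14].

## Interface

Orientations are given as a rotation vector (axis times angle).
In Python, from station import ctrl, optics gives the robot as it stands. Calls block until the motion is done:
- ctrl.reach(position, orientation): joint-space move of the TCP to a pose.
- ctrl.move_linear(position, orientation=None, rate=0.15): straight line of the TCP; orientation=None keeps the orientation; rate is the mean speed in m/s.
- ctrl.goto_joints(angles): joint-space move.
- ctrl.command_gripper(opening, effort=None): finger opening in m; effort is the grip in N (None keeps the last); returns when the fingers have stopped.
- ctrl.dwell(seconds).
- ctrl.solve_ik(position, orientation): joint angles nearest the present ones, or None.
- ctrl.read_state(): the state.
- optics.get_image(name): name is "side" or "top"; returns a dict with "frame" (400x640x3 uint8, red, green, blue), "depth" (400x640 float32, m along the optical axis (not along the pixel's ray), 0 where there is no reading), "intrinsics" (3x3 intrinsics, pixels), "rvec" (rotation vector, rad) and "tvec" (3), from world to camera coordinates, as OpenCV has them. Camera axes: x right, y down, z forward; pixel columns grow to the right and rows downward; lengths in m; the calibration is good to about 2 mm. A picture is of the moment at which its call begins.
A pose or a line that the arm cannot do raises ctrl.Unreachable and nothing moves.
- ctrl.hand_in(): hands the job in; it is judged then, once.
The state is a dict: "t": time; "joints": joint angles; "qd": joint speeds; "effort": joint torques, N m; "eef_pos": TCP position; "tcp_rot": TCP orientation; "wrist_force": force on the tool from outside, world axes, zero at the start; "wrist_torque": the same for the moment, N m; "finger_gap": finger opening in m; "grip_force": force on a finger pad.
Only numpy, scipy, OpenCV 4.12 (cv2) and the standard library are available. Lean on these libraries where they do the work, as an engineer would, in place of code of your own. Each camera call takes 0.05 s, during which the arm holds its last target. There are 200 camera calls.

## Task

The microtube rack waits in the loading lane behind a sprung side gate whose stop tab bars its way. With the fingertips only, push the long side flap outward and hold it open while you push the rack on under the tab, then keep pushing until the rack is fully home against the end stop and the gate has sprung shut behind it. Keep the rack flat on the lane floor, never lift or tip it, and leave the other things on the bench where they are.

Things in the scene. Friction and masses are not known exactly. Their poses are not given: they have to be found in the camera images.
- lane: Fixed loading lane: white floor plate 503 mm long, 4 mm thick, aluminium guides. Origin on the bench, mid-width, straight below the gate's stop tab; x = direction of the rack's travel, y = across, towards the gate, z up. Floor at z = 4 mm. Inside 66 mm wide (y -33 to 33 mm). Fixed wall: y -38 to -33 mm, top z = 40. Gate side: low kerb y 33 to 38 mm, top z = 18. It starts, open, at x = -280.
- gate (a joint): Opening angle of the gate (rad): 0 shut (flap upright), up to 1.1 tipped outward, its top edge towards lane +y. A spring shuts it (0.05 N m at 0, 0.1 at 1.1); it does not stay open by itself. From about 0.45 the tab clears the rack. A vertical finger, tip at z = 26 mm, holds it at about 0.7 when the finger's outer side is at lane y = 58 mm; at 0.45 it is at about y = 50 mm, at 1.0 at about 70 mm.
- gate_hinge_line (a point): Fixed point on the gate's hinge line, which runs along lane x at y = 43, z = 6 mm; this point lies at lane x = 0. The flap above it, just outside the kerb, is a dark steel plate 315 mm long (lane x -275 to 40 mm), 4 mm thick, its top at z = 61 mm and its inner face at y = 41 mm when shut.
- gate_tab (a point): Middle of the inner tip of the stop tab; moves with the gate. The tab is 6 mm thick (lane x -3 to 3 mm), stands out from the flap's inner face and when shut reaches over the kerb to lane y = 14 mm at z = 33 to 46 mm; the rack cannot push it aside. Released over the rack, it rests on the rack's top (gate at about 0.4) and slides along it; the gate shuts when the rack has passed.
- rack: Microtube rack full of capped tubes, orange, 200 mm long, 62 mm wide, top plate 38 mm high (44 mm over the caps), about 0.2 kg, loose in the lane, its long side along the lane. Origin at the centre of its underside; its y axis runs along its length (the lane's x), z up. It starts with its leading end 10 to 40 mm short of the tab. Its trailing end is a flat upright face to push on.
- lane_home (a point): Point on the lane floor where the rack's origin lies when the rack is home against the end stop: lane x = +115 mm, y = 0, z = 4 mm. The end stop's face is at lane x = 215 mm, 34 mm high. The rack's trailing end is then 15 mm past the middle of the tab.
- tube: Bystander: capped 50 ml tube standing on the bench beyond the fixed wall near the end stop, 33 mm across, 112 mm high. Origin at the centre of its foot.
- marker: Bystander: marker pen, 134 mm long, 12 mm thick, lying along the fixed wall's outer side. Origin at the middle of its underside.
- bottle: Bystander: small reagent bottle, 56 mm across, 105 mm high, standing on the gate side near the end stop. Origin at the centre of its foot.
- driver: Bystander: screwdriver, 160 mm long, lying on the bench on the gate side, 120 mm or more from the middle of the lane. Origin at the middle of its underside.

How it is judged:
By the outcome, as a careful person would: the job done as asked, in the order asked, and still so for the second after the job is handed in, with the robot touching nothing.
It also fails if it takes over 51 s, if anything falls off the work surface, if the arm or the gripper's body presses on something with over 40 N, if the wrist force passes 120 N, or if a joint passes its speed limit or range.

## Working session

There is one attempt and no reset: what is moved stays moved. The work goes in short steps, each a Python script; the robot and the scene stay as the last script left them, time stands still between calls to the robot, and variables do not carry over. Pictures are saved under pics/ and viewed, at most 10 in all, crops included, and the job is handed in when it is done.

```bash
mkdir -p pics; ls
python3 - <<'E'
from station import ctrl, optics
import cv2,numpy as np
for n in("top","side"):
    d=optics.get_image(n); cv2.imwrite(f"pics/{n}0.png",d["frame"][:,:,::-1]); np.savez(f"pics/{n}0.npz",**d)
    R=cv2.Rodrigues(d["rvec"])[0]; print(n,-R.T@d["tvec"].ravel(),R[2],d["intrinsics"][0])
s=ctrl.read_state();print(s["t"],s["eef_pos"],s["tcp_rot"],s["finger_gap"])
E
```

```text
pics
top [ 0.50175183 -0.16016097  0.91991639] [ 0.08732337  0.00826067 -0.99614577] [376.84924801   0.         318.05957384]
side [0.41742943 0.43847908 0.60963648] [ 0.18298569 -0.72689762 -0.66191849] [398.93749008   0.         327.04146459]
0.1 [ 0.14726927 -0.63240832  0.23163906] [-3.11885245e+00 -3.58388911e-01  4.59542258e-04] 0.09300920516580195
```

View pics/top0.png

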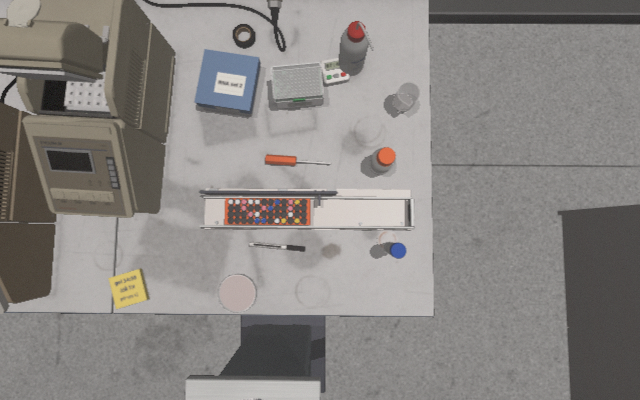

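View pics/side0.png

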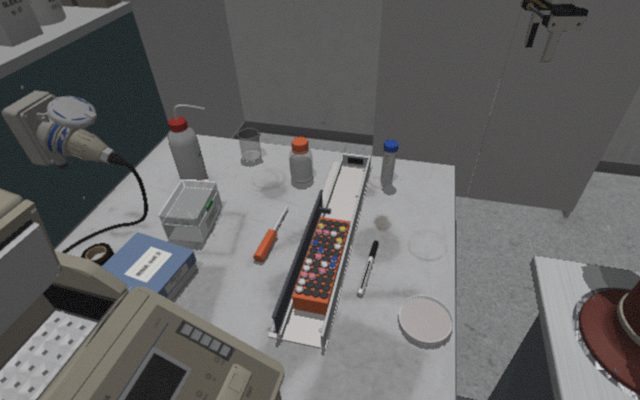

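The top view shows the lane along the image's horizontal, from (203,210) to (412,210). The rack spans columns 225–312, the gate flap is the dark line at row ~193, and the tab is near (320,200). The bottle is at (385,160), the tube at (398,250), the driver at (295,160) and the marker at (277,246).

```bash
cat > h.py <<'E'
import cv2,numpy as np
def cloud(d):
    K=d["intrinsics"];R=cv2.Rodrigues(d["rvec"])[0];t=d["tvec"].ravel()
    v,u=np.mgrid[:400,:640];z=d["depth"]
    P=np.stack([(u-K[0,2])/K[0,0]*z,(v-K[1,2])/K[1,1]*z,z],-1)
    return (P-t)@R
def ray(d,u,v,h):
    K=d["intrinsics"];R=cv2.Rodrigues(d["rvec"])[0];t=d["tvec"].ravel()
    c=-R.T@t; r=R.T@np.linalg.solve(K,[u,v,1.]); return c+r*(h-c[2])/r[2]
E
python3 - <<'E'
from h import *
for n in("top","side"):
    d=dict(np.load(f"pics/{n}0.npz"));W=cloud(d);f=cv2.cvtColor(d["frame"],cv2.COLOR_RGB2HSV)
    H,S,V=[f[...,i].astype(int) for i in range(3)]
    dist=lambda m:m&(d["depth"]>0)
    # orange
    m=((H<14)&(S>150)&(V>90)).astype(np.uint8)
    k,l,st,c=cv2.connectedComponentsWithStats(cv2.morphologyEx(m,cv2.MORPH_CLOSE,np.ones((9,9))))
    for i in range(1,k):
        if st[i,4]>60:
            mm=(l==i)&(d["depth"]>0); p=W[mm]; print(n,"orange",st[i],p.mean(0).round(3),p.min(0).round(3),p.max(0).round(3))
    reg=(W[...,1]>-.42)&(W[...,1]<.17)&(W[...,0]>.3)&(W[...,0]<.56)&(d["depth"]>0)
    for nm,q in(("flaptop",reg&(V<75)&(W[...,2]>.050)&(W[...,2]<.075)),("wall34-44",reg&(S<60)&(V>110)&(W[...,2]>.030)&(W[...,2]<.046)),("floor",reg&(V>170)&(S<40)&(W[...,2]>-.002)&(W[...,2]<.010)),
      ("racktop",reg&(W[...,2]>.036)&(W[...,2]<.055)&(S>120))):
        p=W[q]
        if len(p)<5: continue
        r=cv2.minAreaRect((p[:,:2]*1000).astype(np.float32)); print(n,nm,len(p),np.round(r[0],1),np.round(r[1],1),round(r[2],2),"z",p[:,2].mean().round(4))
        l=cv2.fitLine((p[:,:2]*1000).astype(np.float32),cv2.DIST_HUBER,0,.01,.01).ravel();print("   line",l.round(4))
E
python3 -c "
import cv2
a=cv2.imread('pics/top0.png')[180:240,190:425];cv2.imwrite('pics/c1.png',cv2.resize(a,None,fx=3.4,fy=3.4,interpolation=2))
b=cv2.imread('pics/side0.png')[140:350,250:400];cv2.imwrite('pics/c2.png',cv2.resize(b,None,fx=2.8,fy=2.8,interpolation=2))"
```

```text
top orange [349  21  14  17 152] [ 0.916 -0.228  0.171] [ 0.903 -0.242  0.166] [ 0.937 -0.215  0.178]
top orange [379 148  16  16 207] [ 0.667 -0.302  0.105] [ 0.649 -0.319  0.1  ] [ 0.683 -0.286  0.108]
top orange [266 155  30   8 171] [ 0.674 -0.061  0.02 ] [ 0.666 -0.096  0.014] [ 0.683 -0.025  0.024]
top orange [ 225  198   85   27 2104] [ 0.545 -0.035  0.043] [ 0.516 -0.132  0.035] [0.576 0.065 0.053]
top wall34-44 619 [ 505.5 -128.3] [501.4 107.9] 89.81 z 0.0388
   line [ 7.100000e-03 -1.000000e+00  5.116049e+02 -1.240296e+02]
top floor 13633 [ 430.9 -125. ] [257.8 590.1] 0.05 z 0.0005
   line [ 7.980000e-02 -9.968000e-01  4.074621e+02 -2.078385e+02]
top racktop 454 [537.7 -33.4] [ 44.6 197.4] 0.38 z 0.0417
   line [ 1.700000e-02  9.999000e-01  5.305725e+02 -3.799330e+01]
side orange [169 117  17   9 117] [ 0.916 -0.223  0.17 ] [ 0.9   -0.241  0.165] [ 0.935 -0.21   0.176]
side orange [292 137  16  15 179] [ 0.665 -0.293  0.101] [ 0.647 -0.318  0.088] [ 0.683 -0.279  0.105]
side orange [ 293  218   56   96 2239] [ 0.54  -0.001  0.04 ] [ 0.514 -0.13   0.008] [0.575 0.07  0.05 ]
side orange [254 230  22  30 289] [ 0.67  -0.051  0.018] [ 0.661 -0.091  0.01 ] [ 0.682 -0.019  0.023]
side wall34-44 525 [ 503.  -124.4] [501.5 113.9] 89.88 z 0.0391
   line [ 2.00000e-03 -1.00000e+00  5.09906e+02 -6.73882e+01]
side floor 1579 [ 431.9 -146.2] [256.  546.1] 0.02 z 0.003
   line [ 2.000000e-03 -1.000000e+00  5.386430e+02 -1.111324e+02]
side racktop 666 [536.9 -30.4] [ 46.2 201.4] 0.11 z 0.0414
   line [ 4.370000e-02  9.990000e-01  5.288494e+02 -1.235850e+01]
```

View pics/c1.png

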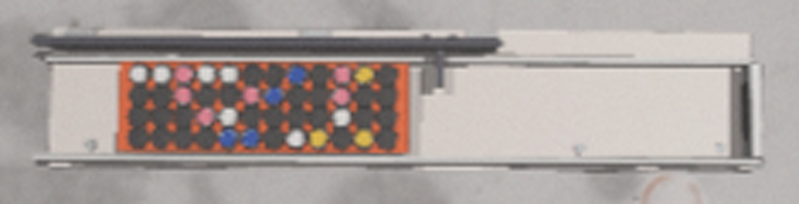

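View pics/c2.png

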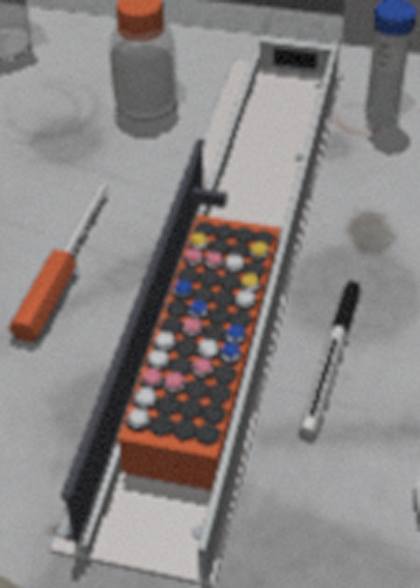

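The crops show the tab at column ~318.8, with its tip at row ~206. The rack runs from column 225 to 310, the flap from 200 to 336, and the fixed wall from (201,227) to (413,228).

Run:
```python
from h import *
d=dict(np.load("pics/top0.npz"))
o=lambda x,y:(190+x/3.4-.35,180+y/3.4-.35)
for n,x,y,h in [("wallL",38,161,.04),("wallR",760,163,.04),("tabtip",438,88,.046),("flapL",35,41,.061),("flapR",497,44,.061),("rackTL",119,64,.038),("rackBL",121,152,.038),("rackTR",408,65,.038),("rackBR",409,153,.038),("endstopface",729,120,.034),("kerbL",45,60,.018),("kerbR",750,63,.018),("floorL",49,110,.004)]:
    print(n,ray(d,*o(x,y),h).round(4))
d=dict(np.load("pics/side0.npz"))
o=lambda x,y:(250+x/2.8-.3,140+y/2.8-.3)
for n,x,y,h in [("wallL",206,552,.04),("wallR",337,48,.04),("tabtip",226,196,.04),("flapL",68,495,.061),("flapR",200,143,.061),("rackNearL",121,437,.038),("rackNearR",218,450,.038),("rackFarL",200,218,.038),("rackFarR",279,229,.038)]:
    print(n,ray(d,*o(x,y),h).round(4))
# wall top by depth, both cams
for n in("top","side"):
    d=dict(np.load(f"pics/{n}0.npz"));W=cloud(d);V=d["frame"].max(-1);m=(W[...,2]>.034)&(W[...,2]<.046)&(W[...,0]>.48)&(W[...,0]<.525)&(W[...,1]>-.36)&(W[...,1]<.11)&(V>110)&(np.ptp(d["frame"].astype(int),axis=-1)<30)
    p=W[m];print(n,len(p),np.polyfit(p[:,1],p[:,0],1))
    m=(W[...,2]>.045)&(W[...,2]<.07)&(W[...,0]>.57)&(W[...,0]<.62)&(W[...,1]>-.3)&(W[...,1]<.14);p=W[m];print(" flap",len(p),np.polyfit(p[:,1],p[:,0],1) if len(p)>5 else 0,p.min(0),p.max(0))
```

```text
wallL [0.5073 0.1201 0.04  ]
wallR [ 0.5101 -0.3744  0.04  ]
tabtip [ 0.5593 -0.154   0.046 ]
flapL [0.5879 0.1183 0.061 ]
flapR [ 0.5883 -0.1936  0.061 ]
rackTL [0.5747 0.0669 0.038 ]
rackBL [0.5139 0.0637 0.038 ]
rackTR [ 0.5756 -0.1331  0.038 ]
rackBR [ 0.5149 -0.1344  0.038 ]
endstopface [ 0.5396 -0.355   0.034 ]
kerbL [0.5787 0.1247 0.018 ]
kerbR [ 0.5806 -0.3737  0.018 ]
floorL [0.544 0.125 0.004]
wallL [0.5065 0.1283 0.04  ]
wallR [ 0.508  -0.3611  0.04  ]
tabtip [ 0.5603 -0.1559  0.04  ]
flapL [0.5865 0.1231 0.061 ]
flapR [ 0.5876 -0.1874  0.061 ]
rackNearL [0.5751 0.0648 0.038 ]
rackNearR [0.5155 0.061  0.038 ]
rackFarL [ 0.5742 -0.1309  0.038 ]
rackFarR [ 0.5153 -0.1319  0.038 ]
top 448 [-0.00193695  0.51054051]
 flap 454 [-0.00905987  0.58672156] [ 0.57030653 -0.19643914  0.04500543] [0.59236749 0.11874932 0.06501648]
side 394 [9.02135295e-05 5.09871340e-01]
 flap 702 [0.00175614 0.5860176 ] [ 0.57000327 -0.19196211  0.04501308] [0.59125043 0.12542735 0.06323244]
```

```bash
cat >> h.py <<'E'
O=np.array([.5447,-.154]);ex=np.array([.003,-1.]);ey=np.array([1.,.003])
def L(x,y,tip): return [*(O+ex*x/1000+ey*y/1000),tip/1000+.014]   # lane mm, tip height mm -> TCP
from scipy.spatial.transform import Rotation as Rn
def ori(s):
    y=np.array([ey[0],ey[1],0])*s; z=np.array([0,0,-1.]); return Rn.from_matrix(np.c_[np.cross(y,z),y,z]).as_rotvec()
E
python3 - <<'E'
from h import *
from station import ctrl
for s in(1,-1):
    for p in [(-242,4,150),(-242,4,25),(-242,30,25),(-150,30,25),(8,-5,15),(8,-5,150)]:
        q=ctrl.solve_ik(L(*p),ori(s)); print(s,p,None if q is None else np.round(q,2))
E
```

```text
1 (-242, 4, 150) [ 0.18  0.61 -0.59  1.78  0.42  0.89 -0.6 ]
1 (-242, 4, 25) [-0.01  0.75 -0.3   1.88  0.38  0.57 -0.56]
1 (-242, 30, 25) [ 0.    0.78 -0.31  1.8   0.38  0.62 -0.53]
1 (-150, 30, 25) [ 0.16  0.77 -0.31  1.82  0.38  0.61 -0.38]
1 (8, -5, 15) [ 0.46  0.78 -0.34  1.86  0.44  0.58 -0.15]
1 (8, -5, 150) [ 0.53  0.59 -0.43  1.76  0.31  0.86 -0.04]
-1 (-242, 4, 150) [ 0.45  0.81 -1.15  1.77  0.82  1.13  2.17]
-1 (-242, 4, 25) [ 0.43  1.05 -1.15  1.86  1.13  1.07  1.94]
-1 (-242, 30, 25) [ 0.42  1.07 -1.15  1.79  1.12  1.1   2.  ]
-1 (-150, 30, 25) [-0.28  0.79  0.4   1.84 -0.5   0.62 -2.71]
-1 (8, -5, 15) [ 0.02  0.79  0.38  1.87 -0.5   0.58 -2.42]
-1 (8, -5, 150) [ 0.    0.58  0.39  1.77 -0.29  0.84 -2.61]
```

Run:
```python
from h import *
from station import ctrl,optics
ctrl.reach(L(-242,4,180),ori(1))
ctrl.command_gripper(.026,20)
ctrl.move_linear(L(-242,4,70),ori(1),rate=.12)
s=ctrl.read_state();print(s["t"],s["eef_pos"],L(-242,4,70),s["finger_gap"],s["wrist_force"])
d=optics.get_image("side");cv2.imwrite("pics/s1.png",cv2.resize(d["frame"][130:370,200:440,::-1],None,fx=2.4,fy=2.4))
```

```text
5.225 [0.54856276 0.08831616 0.0847029 ] [np.float64(0.547974), np.float64(0.08801199999999999), 0.084] 0.02629370921126233 [-0.29429359 -0.53160474  0.63992283]
```

View pics/s1.png

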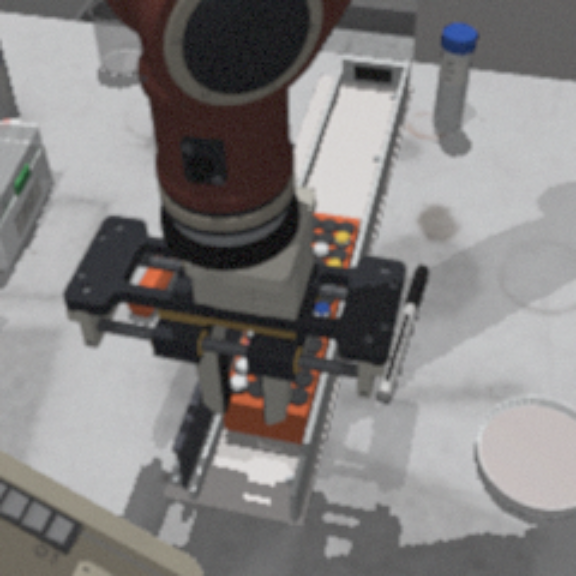

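The fingers hang above the lane just behind the rack's trailing end, between the flap at (190,440) and the wall at (310,450). Next I descend and open the gate.

Run:
```python
from h import *
from station import ctrl,optics
def st(n):
    s=ctrl.read_state();print(n,round(s["t"],2),np.round(s["eef_pos"],4),np.round(s["wrist_force"],1),round(s["finger_gap"],4))
ctrl.move_linear(L(-242,4,25),rate=.08);st("down")
ctrl.move_linear(L(-242,31,25),rate=.06);st("open")
d=optics.get_image("side");cv2.imwrite("pics/s2.png",cv2.resize(d["frame"][130:370,200:440,::-1],None,fx=2.4,fy=2.4))
```

```text
down 5.99 [0.5481 0.0882 0.0389] [-0.4 -0.4 -0. ] 0.0258
open 6.59 [0.575  0.0879 0.0391] [-1.9  0.   1.1] 0.026
```

View pics/s2.png

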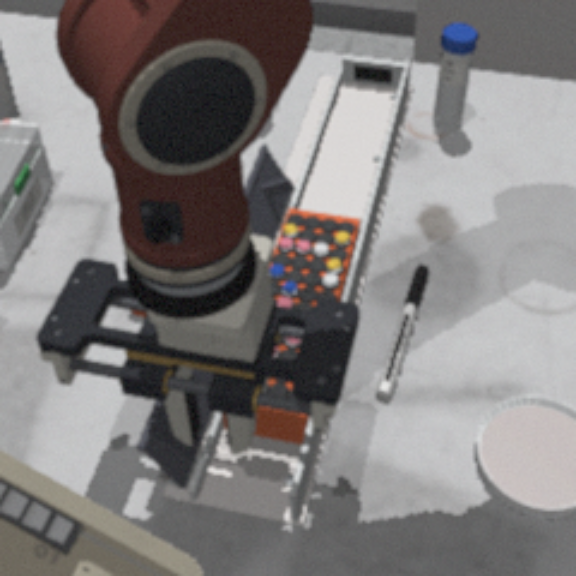

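The flap is tipped well outward and its end is at (270,185), so the tab is clear of the rack. The outer finger holds it open. Next I push the rack under the tab.

Run:
```python
from h import *
from station import ctrl,optics
def st(n):
    s=ctrl.read_state();print(n,round(s["t"],2),np.round(s["eef_pos"],4),np.round(s["wrist_force"],1),round(s["finger_gap"],4))
for x in(-215,-195,-175,-155):
    ctrl.move_linear(L(x,31,25),rate=.05);st(x)
d=optics.get_image("side");cv2.imwrite("pics/s3.png",cv2.resize(d["frame"][130:370,200:440,::-1],None,fx=2.4,fy=2.4))
```

```text
-215 7.33 [0.5754 0.0598 0.0391] [-1.1 -0.6  1.9] 0.0257
-195 7.88 [0.5749 0.0394 0.0388] [-2.2 -1.7  1.5] 0.0258
-175 8.43 [0.5751 0.0194 0.0389] [-2.8 -1.2  1.4] 0.026
-155 8.98 [ 5.754e-01 -4.000e-04  3.900e-02] [-1.2 -0.   1.3] 0.0257
```

View pics/s3.png

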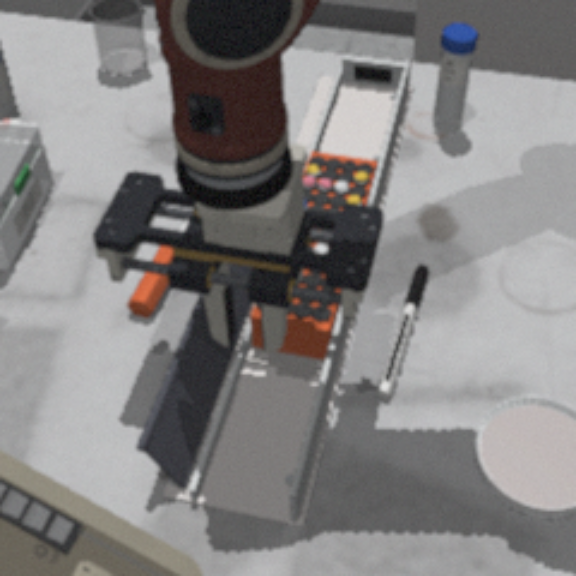

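The rack's leading end is now about 50 mm past the tab, with the gate still held open. Next I let the tab down onto the rack, then push on with the fingers closed in mid-lane.

Run:
```python
from h import *
from station import ctrl,optics
def st(n):
    s=ctrl.read_state();print(n,round(s["t"],2),np.round(s["eef_pos"],4),np.round(s["wrist_force"],1),round(s["finger_gap"],4));return s
ctrl.move_linear(L(-160,31,25),rate=.05)
ctrl.move_linear(L(-160,18,25),rate=.03);st("rel")
ctrl.command_gripper(0.0,10);st("closed")
ctrl.move_linear(L(-160,-9,25),rate=.06);ctrl.move_linear(L(-160,-9,16),rate=.06);st("in lane")
for x in list(range(-120,-5,38))+[-3,0,2,4,6,8,10,12]:
    ctrl.move_linear(L(x,-9,16),rate=.05 if x<-5 else .02);s=st(x)
    if s["wrist_force"][1]>6: break
ctrl.dwell(.3);st("end")
d=optics.get_image("side");cv2.imwrite("pics/s4.png",cv2.resize(d["frame"][130:370,200:440,::-1],None,fx=2.4,fy=2.4))
```

```text
rel 9.87 [0.5624 0.0062 0.0391] [-0.2 -1.1 -0. ] 0.0257
closed 10.48 [0.5623 0.0061 0.039 ] [0.5 0.4 0.8] 0.0004
in lane 11.38 [0.535  0.0059 0.0293] [0.3 0.5 0.7] 0.0006
-120 12.33 [ 0.5355 -0.0346  0.0301] [0.6 1.6 0.8] 0.0006
-82 13.24 [ 0.5355 -0.0732  0.0299] [-0.5  1.8  1.7] 0.0007
-44 14.15 [ 0.5354 -0.1114  0.0299] [-0.1  1.5  1. ] 0.0003
-6 15.06 [ 0.536  -0.1493  0.0301] [-0.  -0.5 -0.1] 0.0005
-3 15.36 [ 0.5358 -0.1513  0.03  ] [0.1 1.2 0.2] 0.0007
0 15.66 [ 0.5358 -0.154   0.0301] [0.3 0.3 0.7] 0.0005
2 15.91 [ 0.5358 -0.1561  0.03  ] [0.1 1.7 0.6] 0.0008
4 16.16 [ 0.5357 -0.1582  0.03  ] [-0.6  0.7  0.9] 0.0003
6 16.41 [ 0.5358 -0.1598  0.03  ] [-0.   1.6  0.9] 0.0004
8 16.66 [ 0.5362 -0.1599  0.0301] [ 0.7  5.3 -0.2] 0.0006
10 16.91 [ 0.5364 -0.16    0.0301] [0.6 7.4 0.1] 0.0006
end 17.21 [ 0.5364 -0.16    0.0301] [0.6 7.6 0.2] 0.0006
```

View pics/s4.png

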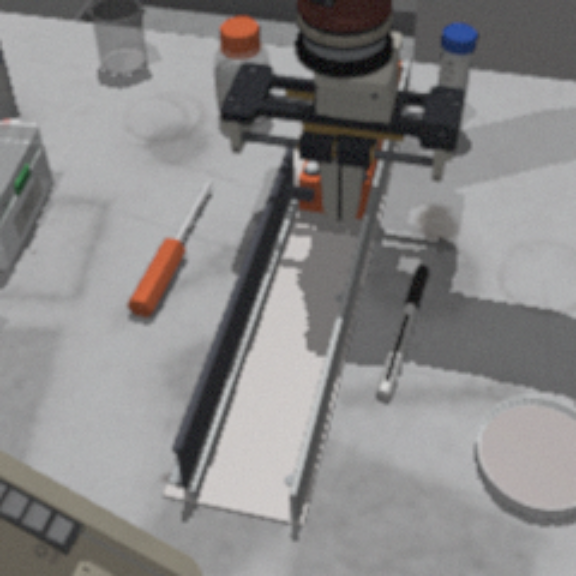

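The push stalled at the expected home position and the flap looks upright with the tab behind the rack. I'll back off, lift and check.

Run:
```python
from h import *
from station import ctrl,optics
ctrl.move_linear(L(4,-9,16),rate=.02)
ctrl.move_linear(L(-60,-9,16),rate=.06)
ctrl.move_linear(L(-60,-9,200),rate=.15)
ctrl.goto_joints([1.315,.615,-.013,1.423,.008,1.103,-.04])
s=ctrl.read_state();print(s["t"],s["wrist_force"])
d=optics.get_image("top");a=d["frame"][140:270,190:425,::-1];cv2.imwrite("pics/t5.png",cv2.resize(a,None,fx=3.4,fy=3.4,interpolation=2))
f=cv2.cvtColor(d["frame"],cv2.COLOR_RGB2HSV);m=(f[...,0]<14)&(f[...,1]>150)&(f[...,2]>90);m[:195]=0;m[228:]=0
v,u=np.nonzero(m)
for uu in(u.min()-.5,u.max()+.5):
    p=ray(d,uu,v.mean(),.038);print("lane x",(p[:2]-O)@ex*1000,"y",(p[:2]-O)@ey*1000)
```

```text
22.6667 [-0.25262672 -0.84220756  0.64874447]
lane x 16.562732320606298 y -0.2511901448249597
lane x 215.1751527673422 y 0.7894323930192446
```

View pics/t5.png

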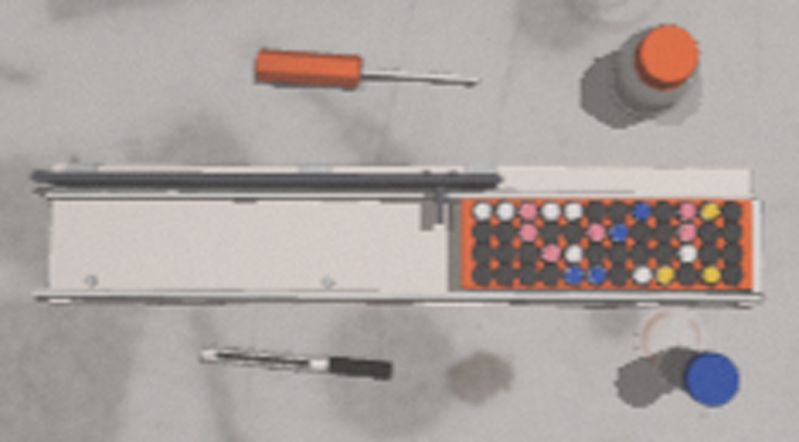

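The rack is home, spanning lane x 16.6 to 215. The gate is shut with the tab at (438,205) behind the rack, and the bystanders have not moved.

```bash
python3 -c "
from station import ctrl
print(ctrl.hand_in())"
```

```text
the job is handed in; nothing more can be done
None
```

The rack is fully home against the end stop, the gate has sprung shut behind it, nothing else on the bench was disturbed, and the job was handed in at about 23 s.

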